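# Bring down the lid of a UV instrument box without a bang

## Task

Close the open lid of the white UV disinfection box. Tip it forward with a fingertip from behind, catch it on a finger when it starts to fall, and let it down gently until it is fully shut: it must not bang, as there are glass lamp tubes in it. Do not pinch or force the lid, pick nothing up, and leave the instruments and everything on the counter as they are.

Things in the scene. Friction and masses are not known exactly. Their poses are not given: they have to be found in the camera images.
- steriliser: Base of a white plastic UV-C disinfection box, fixed to the counter: 170 mm deep (x) by 260 mm wide (y), rim 95 mm high. Origin: centre of its underside, on the counter; its x axis points from the front (the side with the black control panel) to the hinge at the back, z up. Inside, a wire rack 62 mm above the counter carries three instruments.
- lid (a joint): Lid angle in rad: 0 shut, growing as it opens. It starts wide open, leaning back (stop at 1.78). Balance point near 1.35: above it the lid falls back open, below it falls shut. Lid mass 0.3 to 0.5 kg; hinge damping 0.25 N m s/rad, friction 0.012 N m. Let go just past the balance point it falls shut in under 2 s, gathering speed, and bangs at over 1 rad/s.
- hinge_line (a point): Middle of the hinge axis: 85 mm behind the base's origin along its x axis, 97 mm above the counter; the axis runs along the base's y.
- lid_panel (a point): Middle of the lid's outer face. The lid is a shallow white pan 260 mm wide and 27 mm deep, reaching from the hinge axis to its front wall at 172 mm; its rim is level with the axis. This point is 85 mm from the axis, 27 mm out from the rim's plane. Two glass lamp tubes lie inside the pan. The point turns with the lid; with the lid shut its axes are parallel to the base's.
- lip_edge (a point): Middle of the lower front edge of the lid's finger lip: a flat lip 130 mm wide and 6 mm thick, that sticks out from the middle of the lid's front wall to 194 mm from the hinge axis. Lid shut: underside 12 mm, top 18 mm above the axis, overhanging the base's front by 24 mm, so a finger under it can go down with it, then draw away. Turns with the lid; shut, its axes are parallel to the base's.
- mirror: Mouth mirror, loose on the rack inside the box: square steel handle 8 by 115 mm along its y axis, thin shank with a round head at +y. Origin: middle of the handle's underside.
- probe: Dental probe, loose on the rack in the middle: same handle, thin hooked end. Origin: middle of the handle's underside.
- scaler: Scaler, loose on the rack nearest the hinge: same handle, thin hooked end. Origin: middle of the handle's underside.
- jar: White screw-top jar, 60 mm across and 95 mm high, standing beside the box, loose. Origin: centre of its underside.
- cup: Clear plastic cup, 70 mm across the rim and 75 mm high, standing beside the box, loose. Origin: centre of its underside.
- organiser: Yellow open plastic tray with one divider, 110 by 160 by 50 mm, standing in front of the box and off to the right, loose. Origin: centre of its underside.
- tweezers: Steel tweezers, 135 mm long, 25 mm wide, 5 mm high, lying on the counter in front of the box and off to the left, loose. Origin: their middle, at counter height.
There are look-alikes about, which are no part of the job. Leave any orange look-alike of the jar alone.

How it is judged:
By the outcome, as a careful person would: the job done as asked, in the order asked, and still so for the second after the job is handed in, with the robot touching nothing.
It also fails if it takes over 48 s, if anything falls off the work surface, if the arm or the gripper's body presses on something with over 40 N, if the wrist force passes 120 N, or if a joint passes its speed limit or range.

## Robot

A 6-joint arm with a two-finger parallel gripper is mounted at the origin on the work surface. World frame = base frame: x ahead of the robot, y to its left, z up, the work surface at z = 0. Lengths are in m, angles in rad, forces in N, time in s.
With the tool pointing down it reaches from about 0.225 to 0.875 m from the base axis. Payload 3.4 kg.
Tool frame: the origin (TCP) lies at the very end of the fingers, on their centre line; the grasp point (between the pads) lies 19 mm behind it; z points along the fingers, y is the direction in which the jaws open and shut (so a half turn about z gives the same grasp; the last joint's range is limited). The gripper opens to 85 mm and grips with 20 to 120 N. Pads are 22 mm wide; open, the fingers measure 114 mm over their backs; the gripper's body (76 mm by 85 mm) begins 54 mm behind the grasp point. The pads swing forward as they close: fully open they stand 13 mm farther back than shut.
Start: joints at [1.013, 0.276, 1.505, -0, 1.361, -0.121], TCP at [0.243, 0.521, 0.231] pointing down, gripper open.
Joint ranges: [-2.89, 2.89], [-0.75, 2.08], [0.22, 2.7], [-1.18, 4.32], [0.11, 2.71], [-2.7, 2.7]. Speed limits (rad/s): [2.57, 2.57, 3.14, 3.14, 3.14, 3.14].

## Interface

Orientations are given as a unit quaternion [w, x, y, z].
In Python, from rig import get_state, get_image, calibration, sign_off gives the robot as it stands. The module is installed in compiled form; this text tells all that it offers.
- The arm moves only by the tool drive_tool, never from a script. Its argument "targets" is one flat list of numbers, 7 for each row, row after row: the turn, a rotation vector about the tool's x, y, z in degrees, then the shift along the tool's x, y, z in mm, then the opening, from 0 (shut) to 1 (fully open). In form: [wx, wy, wz, tx, ty, tz, fingers, wx, wy, wz, tx, ty, tz, fingers, ...]. A call has 1 to 12 rows; each row shifts and turns the commanded pose from where the row before left it, along the tool's axes as they then stand; what a row does not reach is not made up. A row lasts 1/8 s, in which the tool goes at most 62.5 mm and 10.7 degrees, less where a joint would pass 70% of its speed; a pose out of reach is approached as far as the arm can. A call is refused whole if a number of a shift passes 62.5 or a number of a turn 10.7, either way. A call with a gripper value outside its range is refused whole. The fingers move at their own pace and stop on an object; "grip_force" is the grip in N (left out, the last holds). Time passes only in rows, so rows that do not move let the fingers close. It gives the time, the measured TCP pose, the force and the opening at its end, in the units of the state.
- get_state(): the state, without advancing time (a new reading comes with each control period).
- get_image(name): name is "scene" or "top"; returns the picture (420x560x3 uint8, red, green, blue); there is no depth.
- calibration(name): a dict with "mtx" (3x3 intrinsics, pixels), "world_to_cam" (4x4, takes a point from world to camera coordinates). Camera axes: x right, y down, z forward; pixel columns grow to the right and rows downward; lengths in m; the calibration is good to about 2 mm. A picture is of the moment at which its call begins. calibration takes no time and is no camera call.
- sign_off(): hands the job in, once; it reports no verdict.
The state is a dict: "clock": time; "qpos": joint angles; "qd": joint speeds; "effort": joint torques, N m; "position": TCP position; "ee_rot": TCP orientation; "contact_force": force on the tool from outside, world axes, zero at the start; "moment": the same for the moment, N m; "width": finger opening in m.
Only numpy, scipy, OpenCV 4.12 (cv2) and the standard library are available. Lean on these libraries where they do the work, as an engineer would, in place of code of your own. Each camera call takes 0.05 s, during which the arm holds its last target.

## Working session

There is one attempt and no reset: what is moved stays moved. The work goes in short steps, Python scripts to look and compute and a tool call to move; the robot and the scene stay as the last step left them, time stands still between calls to the robot, and variables do not carry over. Pictures are saved under pics/ and viewed, and the job is handed in when it is done.

Besides the shell and the picture viewer there is one more tool, called after "Call:" in YAML: its name, and indented under it one key for each argument. drive_tool: Moves the arm, as the interface text tells. Its arguments: {"type":"object","properties":{"targets":{"type":"array"},"grip_force":{"type":"number"}},"required":["targets"]}

```bash
mkdir -p pics; python3 - <<'E'
from rig import *
import cv2
print(get_state())
for n in ("scene","top"):
    im=get_image(n); cv2.imwrite(f"pics/{n}0.png",im[:,:,::-1]); c=calibration(n); print(n,c)
E
```

```text
{'clock': 0.0, 'qpos': array([ 1.01300824e+00,  2.76592271e-01,  1.50611821e+00,  2.67242184e-06,
        1.36068606e+00, -1.21000353e-01]), 'qd': array([ 2.32007922e-04,  1.18048448e-03, -1.31678457e-03,  1.38056916e-03,
        3.28088060e-04,  2.48177456e-05]), 'effort': array([ 2.86514542e-04, -4.16783059e+01, -2.45803910e+01, -3.17765534e-04,
        1.07578209e-02, -1.21754367e-07]), 'position': array([0.24297175, 0.52057309, 0.2304472 ]), 'ee_rot': array([-3.01502903e-04,  2.16662105e-01,  9.76246239e-01, -8.50057116e-04]), 'contact_force': array([-0.52807812, -0.41404981,  0.04495043]), 'moment': array([ 0.01713181, -0.06021275, -0.00915339]), 'width': 0.08556826115703825}
scene {'mtx': array([[411.29660151,   0.        , 282.65724013],
       [  0.        , 411.29660151, 209.1228941 ],
       [  0.        ,   0.        ,   1.        ]]), 'world_to_cam': array([[ 0.35407362,  0.93513319,  0.01256128, -0.19294775],
       [ 0.75757827, -0.27891793, -0.59015249, -0.33618211],
       [-0.54836761,  0.21847358, -0.80719406,  1.18669472],
       [ 0.        ,  0.        ,  0.        ,  1.        ]])}
top {'mtx': array([[387.67762025,   0.        , 280.00364316],
       [  0.        , 387.67762025, 209.84087937],
       [  0.        ,   0.        ,   1.        ]]), 'world_to_cam': array([[ 0.00166587, -0.99997993,  0.00611311,  0.02548182],
       [-0.99598516, -0.0022063 , -0.08949129,  0.54309555],
       [ 0.08950298, -0.00593949, -0.99596884,  1.03419298],
       [ 0.        ,  0.        ,  0.        ,  1.        ]])}
```

View pics/scene0.png

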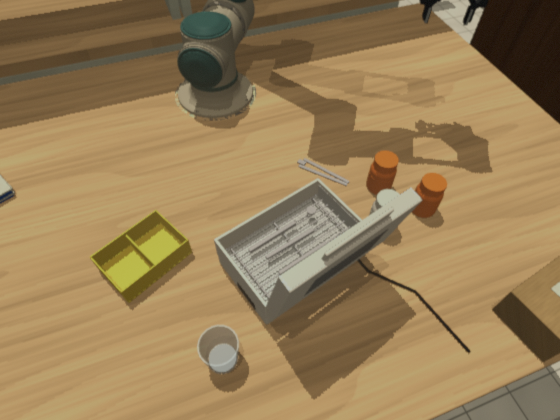

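View pics/top0.png

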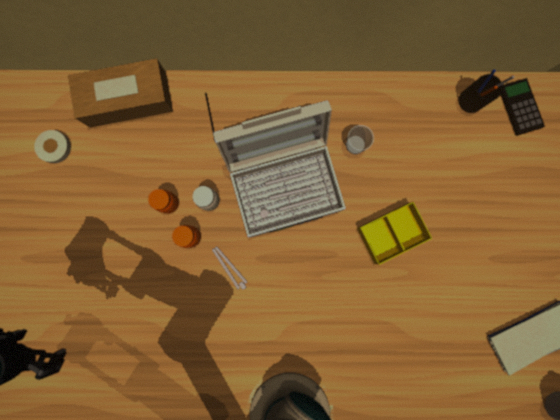

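```bash
cat > h.py <<'E'
import numpy as np
from rig import calibration
C={n:calibration(n) for n in ("scene","top")}
def ray(n,u,v):
    T=C[n]["world_to_cam"];K=C[n]["mtx"]
    d=T[:3,:3].T@np.linalg.inv(K)@np.array([u,v,1.]);o=-T[:3,:3].T@T[:3,3]
    return o,d
def onz(n,u,v,z):
    o,d=ray(n,u,v);return o+d*(z-o[2])/d[2]
def proj(n,p):
    T=C[n]["world_to_cam"];K=C[n]["mtx"]
    q=K@(T[:3,:3]@np.asarray(p,float)+T[:3,3]);return q[:2]/q[2]
def two(a,b):
    A=[];B=[]
    for n,(u,v) in (("scene",a),("top",b)):
        o,d=ray(n,u,v);d=d/np.linalg.norm(d);P=np.eye(3)-np.outer(d,d);A.append(P);B.append(P@o)
    A=np.vstack(A);B=np.hstack(B);x,*_=np.linalg.lstsq(A,B,rcond=None);return x,np.linalg.norm(A@x-B)
E
python3 - <<'E'
import cv2
a=cv2.imread("pics/top0.png")[80:260,180:400]; cv2.imwrite("pics/topc.png",cv2.resize(a,None,fx=3.3,fy=3.3,interpolation=cv2.INTER_CUBIC))
a=cv2.imread("pics/scene0.png")[140:340,190:460]; cv2.imwrite("pics/scenec.png",cv2.resize(a,None,fx=2.9,fy=2.9,interpolation=cv2.INTER_CUBIC))
E
```

```text
(no output)
```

View pics/topc.png

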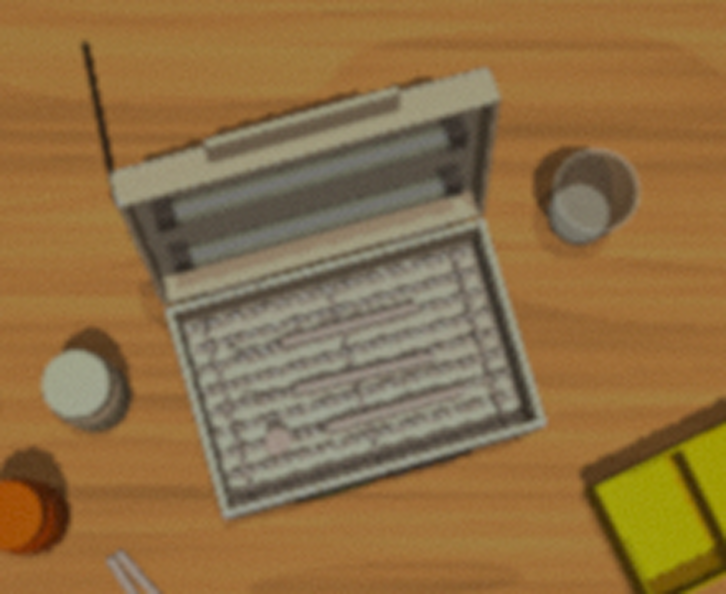

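View pics/scenec.png

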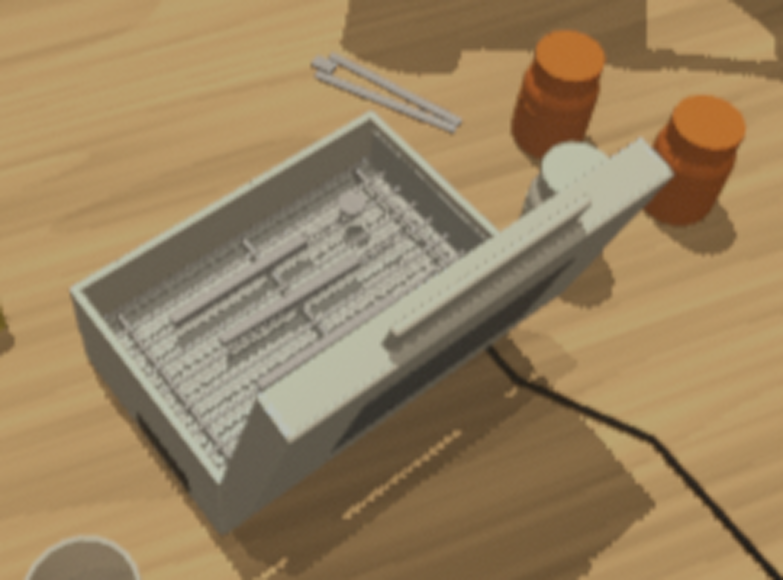

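```bash
python3 - <<'E'
from h import *
import itertools
t=lambda u,v:(u/3.3+180-.5,v/3.3+80-.5)
s=lambda u,v:(u/2.9+190-.5,v/2.9+140-.5)
top={k:t(*v) for k,v in dict(FL=(226,517),FR=(546,424),RR=(486,217),RL=(168,309),lipL=(206,150),lipR=(399,97),ltL=(112,175),ltR=(492,70)).items()}
sc={k:s(*v) for k,v in dict(FL=(370,113),FR=(72,289),RR=(220,484),lipL=(588,200),lipR=(385,340)).items()}
for k in ("FL","FR","RR","RL"): print(k,onz("top",*top[k],.095), onz("scene",*sc[k],.095) if k in sc else "")
for k in ("FL","FR","RR"): print(k,two(sc[k],top[k]))
E
```

```text
FL [0.46962736 0.10786651 0.095     ] [0.47042396 0.10526652 0.095     ]
FR [ 0.5418096  -0.13871529  0.095     ] [ 0.54194738 -0.13914692  0.095     ]
RR [ 0.7047554  -0.09379174  0.095     ] [ 0.70334202 -0.09291172  0.095     ]
RL [0.63100393 0.15442184 0.095     ] 
FL (array([0.4692579 , 0.1070755 , 0.09299049]), np.float64(0.0014531670556968558))
FR (array([ 0.54179204, -0.13895555,  0.09465269]), np.float64(0.0002614082991180373))
RR (array([ 0.70421319, -0.09334049,  0.09729598]), np.float64(0.00023406909600205578))
```

```bash
cat >> h.py <<'E'
yaw=0.28
X=np.array([np.cos(yaw),np.sin(yaw),0]);Y=np.array([-X[1],X[0],0]);Z=np.array([0,0,1.])
Hg=np.array([.5867,.0072,0])+.085*X+.097*Z
def lid(th,r,h,y): return Hg+r*(-np.cos(th)*X+np.sin(th)*Z)+h*(np.sin(th)*X+np.cos(th)*Z)+y*Y
E
python3 - <<'E'
from h import *
import cv2
print(Hg)
ims={n:cv2.imread(f"pics/{n}0.png") for n in("top","scene")}
for n,o,f in(("top",(180,80),3.3),("scene",(190,140),2.9)):
    im=cv2.imread(f"pics/{n}c.png")
    for th,c in((1.78,(0,0,255)),(1.70,(255,0,0))):
        for r,h,y in((.194,12,.065),(.194,12,-.065),(.194,18,.065),(.194,18,-.065),(.172,0,.13),(.172,0,-.13),(.172,27,.13),(.172,27,-.13)):
            p=(proj(n,lid(th,r,h/1000,y))+.5-o)*f
            cv2.circle(im,tuple(int(v) for v in p),3,c,-1)
    cv2.imwrite(f"pics/{n}ov.png",im)
E
python3 -c "
import cv2,numpy as np
a=cv2.imread('pics/topov.png')[0:330,60:560];b=cv2.imread('pics/sceneov.png')[100:480,230:700]
cv2.imwrite('pics/ov.png',np.hstack([cv2.resize(a,(400,264)),cv2.resize(b,(400,264*1))]))"
```

```text
[0.66838971 0.03069023 0.097     ]
```

View pics/topov.png

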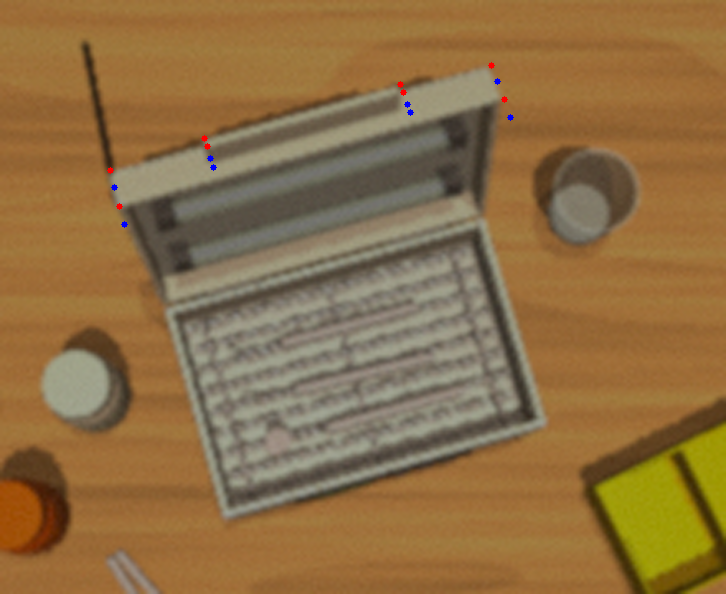

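View pics/sceneov.png

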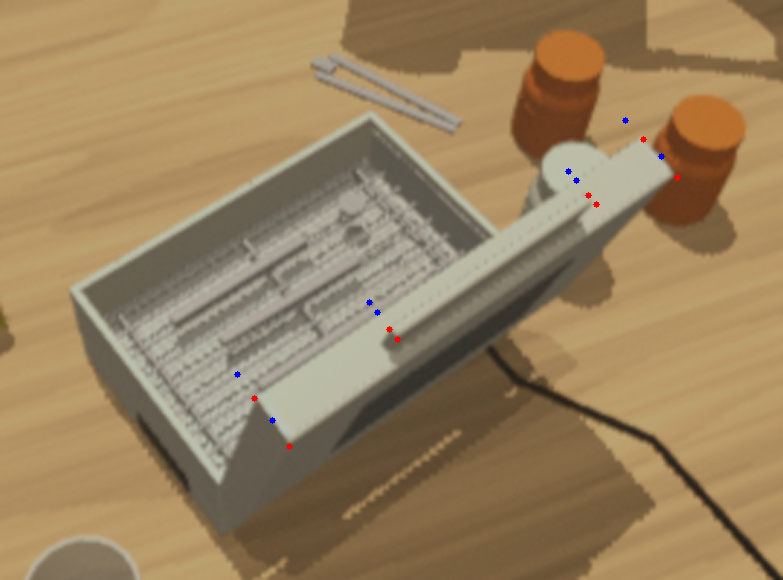

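Call:
drive_tool:
  targets: [0,0,9.8,0,0,-26,0.42,0,0,9.8,0,0,-26,0.42,0,0,9.8,0,0,-26,0.42,0,0,9.8,0,0,-26,0.42,0,0,9.7,0,0,-26,0.42,0,0,0,-49,27,0,0.42,0,0,0,-49,27,0,0.42,0,0,0,-49,27,0,0.42,0,0,0,-49,27,0,0.42,0,0,0,-49,27,0,0.42]
  grip_force: 20

```text
clock: 1.35
position: [0.4417, 0.3215, 0.3609]
ee_rot: [-0.0, 0.601, 0.799, -0.0]
contact_force: [0.4, 0.4, 0.2]
width: 0.0361
```

```bash
python3 - <<'E'
from rig import *
s=get_state();print({k:s[k] for k in("clock","qpos","position","ee_rot","contact_force","width")})
E
```

```text
{'clock': 1.35, 'qpos': array([5.01728616e-01, 1.88108514e-01, 1.31076722e+00, 1.66726055e-04,
       1.64325372e+00, 2.21051346e-01]), 'position': array([0.44171495, 0.32152723, 0.36090776]), 'ee_rot': array([-1.86208234e-04,  6.01241178e-01,  7.99067561e-01, -2.10426580e-04]), 'contact_force': array([0.36131267, 0.42905245, 0.16275697]), 'width': 0.03611015452052767}
```

Call:
drive_tool:
  targets: [0,0,0,-49,27.4,0,0.42,0,0,0,-49,27.4,0,0.42,0,0,0,-49,27.4,0,0.42,0,0,0,-49,27.4,0,0.42,0,0,0,-49,27.4,0,0.42,0,0,0,-49,27.4,0,0.42,0,0,0,-48,27.4,0,0.42,0,0,0,0,0,0,0.42]

```text
clock: 2.35
position: [0.7222, 0.0436, 0.3577]
ee_rot: [-0.001, 0.603, 0.798, -0.001]
contact_force: [-0.8, 0.3, -1.0]
width: 0.0358
```

```bash
python3 - <<'E'
from rig import *
import cv2,numpy as np
from h import *
s=get_state();print({k:s[k] for k in("clock","qpos","position","ee_rot","contact_force","width")})
print((s["position"]-Hg)@np.array([X,Y,Z]).T, (lid(1.78,.194,.015,0)-Hg)@np.array([X,Y,Z]).T)
for n,(x,y) in(("top",(170,70)),("scene",(200,60))):
    im=get_image(n)[:,:,::-1];cv2.imwrite(f"pics/{n}1.png",im)
    cv2.imwrite(f"pics/{n}1c.png",cv2.resize(im[y:y+200,x:x+260],None,fx=3,fy=3,interpolation=cv2.INTER_CUBIC))
E
```

```text
{'clock': 2.35, 'qpos': array([-3.51706014e-02,  4.91292419e-01,  8.65945276e-01, -1.30804300e-03,
        1.78762965e+00, -3.11122331e-01]), 'position': array([0.72219077, 0.04356668, 0.35774341]), 'ee_rot': array([-0.00097273,  0.60324279,  0.79755567, -0.00146388]), 'contact_force': array([-0.7633642 ,  0.32147124, -0.95918148]), 'width': 0.03584008641241879}
[ 0.05526428 -0.00249325  0.26074341] [ 5.49630634e-02 -1.91989075e-17  1.86654927e-01]
```

View pics/top1c.png

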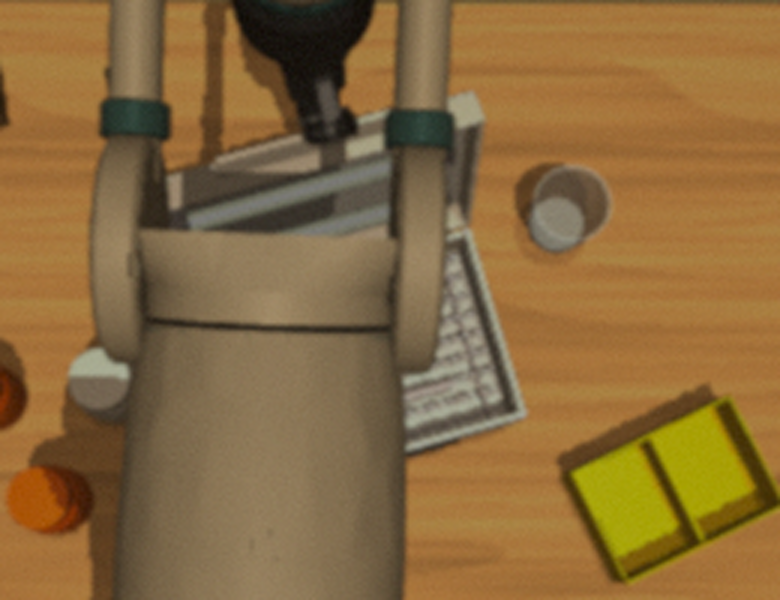

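View pics/scene1.png

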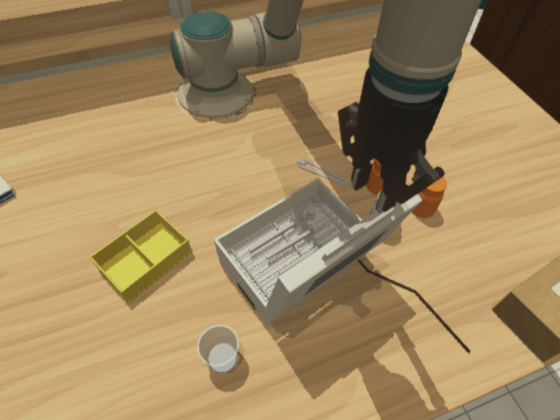

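```bash
python3 - <<'E'
import numpy as np
from scipy.optimize import least_squares
D=[([1.01300824,.276592271,1.50611821,0,1.36068606,-.121],[0.24297175,0.52057309,0.2304472]),
([.501728616,.188108514,1.31076722,0,1.64325372,.221],[0.44171495,0.32152723,0.36090776]),
([-.0351706,.491292419,.865945276,-.0013,1.78762965,-.311],[0.72219077,0.04356668,0.35774341])]
rows=[]
for q,p in D:
    c,s=np.cos(q[0]),np.sin(q[0]);rho=c*p[0]+s*p[1];lat=-s*p[0]+c*p[1]
    print(rho,lat,p[2],q[1]+q[2]+q[4]);rows.append((q,rho,p[2]))
def f(v,full=True):
    L1,L2,ph,k,a0=v
    r=[]
    for q,rho,z in rows:
        a=q[1]+q[2]+ph
        r+=[a0+L1*np.sin(q[1])+L2*np.sin(a)-rho,k+L1*np.cos(q[1])+L2*np.cos(a)-z]
    return np.array(r)
for g in(lambda v:f([v[0],v[1],0,v[2],0]),lambda v:f([v[0],v[1],v[3],v[2],0])):
    s=least_squares(g,[.4,.4,0,0.]); print(s.x,abs(s.fun).max())
E
```

```text
0.5702763550561962 0.06940095240001873 0.2304472 3.1433965409999995
0.5419105831741953 0.06946061134757564 0.36090776 3.142129454
0.7202122010832408 0.06893438394769878 0.35774341 3.1448673449999998
[ 0.65707412  0.41366668 -0.31274431  0.        ] 0.01356980802485519
[ 0.62701361  0.42555862 -0.22507139  0.14265401] 0.00018686981276888615
```

Call:
drive_tool:
  targets: [0,0,0,0,0,25,0.42,0,0,0,0,0,25,0.42,0,0,0,0,0,15,0.42,0,0,0,0,0,8,0.42,0,0,0,0,0,0,0.42]

```text
clock: 3.08
position: [0.7196, 0.0479, 0.2884]
ee_rot: [-0.0, 0.601, 0.799, 0.0]
contact_force: [-0.5, 0.6, -0.6]
width: 0.0361
```

```bash
cat > look.py <<'E'
from rig import *
import cv2,numpy as np,sys
from h import *
k=sys.argv[1]; bx=[int(v) for v in sys.argv[2:6]]
s=get_state();print({k:np.round(s[k],4) for k in("clock","qpos","position","ee_rot","contact_force","width")})
print("XYZ from hinge",np.round((s["position"]-Hg)@np.array([X,Y,Z]).T,4))
from scipy.spatial.transform import Rotation as R
w,x,y,z=s["ee_rot"];M=R.from_quat([x,y,z,w]).as_matrix()
print("tool axes in box frame (cols x,y,z)\n",np.round(np.array([X,Y,Z])@M,3))
im=get_image("scene")[:,:,::-1].copy();cv2.imwrite(f"pics/scene_{k}.png",im)
x,y,w,h=bx
f=min(780/w,580/h)
cv2.imwrite(f"pics/{k}.png",cv2.resize(im[y:y+h,x:x+w],None,fx=f,fy=f,interpolation=cv2.INTER_CUBIC))
open("log.txt","a").write(repr((list(s["qpos"]),list(s["position"]),list(s["ee_rot"])))+"\n")
E
python3 look.py a 270 120 190 140
```

```text
{'clock': np.float64(3.075), 'qpos': array([-3.0000e-02,  4.8640e-01,  1.0374e+00,  1.0000e-04,  1.6179e+00,
       -3.1110e-01]), 'position': array([0.7196, 0.0479, 0.2884]), 'ee_rot': array([-1.000e-04,  6.011e-01,  7.992e-01,  0.000e+00]), 'contact_force': array([-0.546 ,  0.6459, -0.5765]), 'width': np.float64(0.0361)}
XYZ from hinge [0.0539 0.0024 0.1914]
tool axes in box frame (cols x,y,z)
 [[-0.001  1.    -0.   ]
 [ 1.     0.001  0.   ]
 [ 0.    -0.    -1.   ]]
```

View pics/a.png

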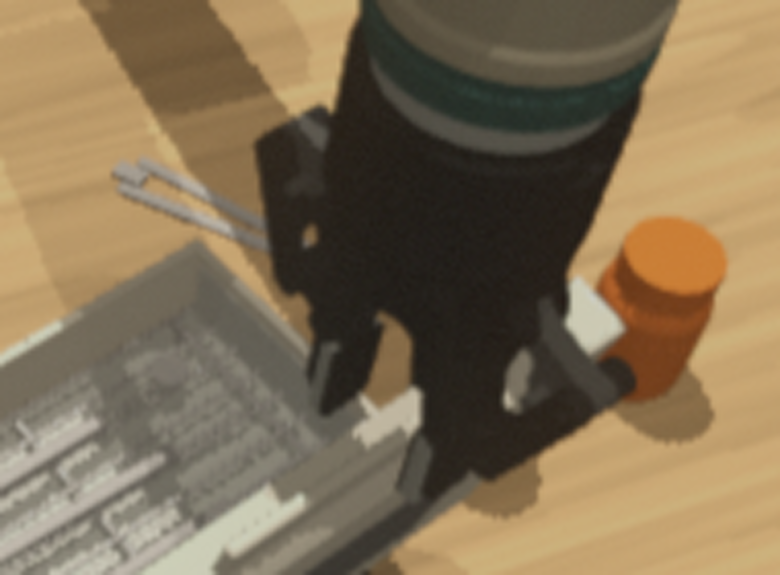

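```bash
python3 - <<'E'
from h import *
f=580/140
for u,v in((322,412),(310,405),(402,488),(428,495),(345,345),(428,440)):
    for yy in(-.0086,):
        o,d=ray("scene",u*190/780+270-.5,v*190/780+120-.5) if 780/190<f else ray("scene",u/f+270-.5,v/f+120-.5)
        t=(yy-(o-Hg)@Y)/(d@Y);p=o+t*d-Hg;print(u,v,np.round([p@X,p@Y,p@Z+.097],4))
E
```

```text
322 412 [ 0.0353 -0.0086  0.2946]
310 405 [ 0.0298 -0.0086  0.2923]
402 488 [ 0.0738 -0.0086  0.2959]
428 495 [ 0.0836 -0.0086  0.3043]
345 345 [ 0.0378 -0.0086  0.3348]
428 440 [ 0.0771 -0.0086  0.3281]
```

Call:
drive_tool:
  targets: [0,0,0,0,0,12,0.42,0,0,0,0,0,10,0.42,0,0,0,0,0,0,0.25,0,0,0,0,0,0,0.25,0,0,0,0,0,0,0.25]

```text
clock: 3.75
position: [0.7201, 0.0475, 0.2662]
ee_rot: [0.0, 0.601, 0.799, 0.0]
contact_force: [0.0, -0.6, 0.1]
width: 0.0213
```

```bash
python3 look.py b 270 120 190 140
```

```text
{'clock': np.float64(3.75), 'qpos': array([-3.0600e-02,  4.9150e-01,  1.0814e+00,  3.0000e-04,  1.5683e+00,
       -3.1110e-01]), 'position': array([0.7201, 0.0475, 0.2662]), 'ee_rot': array([1.000e-04, 6.013e-01, 7.990e-01, 2.000e-04]), 'contact_force': array([ 0.0279, -0.6083,  0.0916]), 'width': np.float64(0.0213)}
XYZ from hinge [0.0543 0.0018 0.1692]
tool axes in box frame (cols x,y,z)
 [[-0.  1.  0.]
 [ 1.  0.  0.]
 [ 0.  0. -1.]]
```

View pics/b.png

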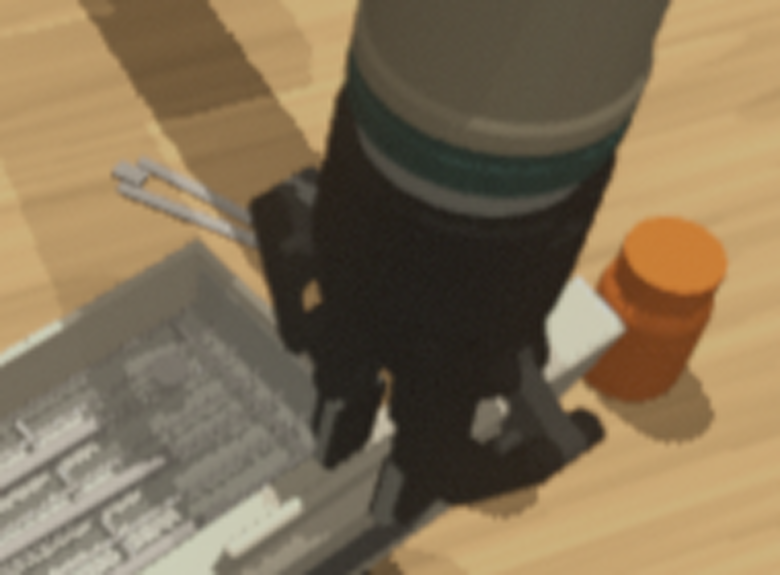

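Call:
drive_tool:
  targets: [0,0,0,0,-6,-2,0.25,0,0,0,0,-6,-2,0.25,0,0,0,0,-6,-1,0.25,0,0,0,0,-6,-1,0.25,0,0,0,0,-6,-1,0.25,0,0,0,0,-6,-1,0.25,0,0,0,0,-6,-1,0.25,0,0,0,0,-5,0,0.25]

```text
clock: 4.8
position: [0.6742, 0.0343, 0.2754]
ee_rot: [-0.0, 0.601, 0.799, -0.0]
contact_force: [2.6, -0.2, 0.1]
width: 0.0214
```

```bash
python3 look.py c 200 120 260 190
```

```text
{'clock': np.float64(4.8), 'qpos': array([-0.0522,  0.4127,  1.19  ,  0.    ,  1.5391, -0.3326]), 'position': array([0.6742, 0.0343, 0.2754]), 'ee_rot': array([-1.000e-04,  6.013e-01,  7.990e-01, -0.000e+00]), 'contact_force': array([ 2.583 , -0.1656,  0.1455]), 'width': np.float64(0.0214)}
XYZ from hinge [0.0066 0.0019 0.1784]
tool axes in box frame (cols x,y,z)
 [[-0.  1. -0.]
 [ 1.  0.  0.]
 [ 0. -0. -1.]]
```

View pics/c.png

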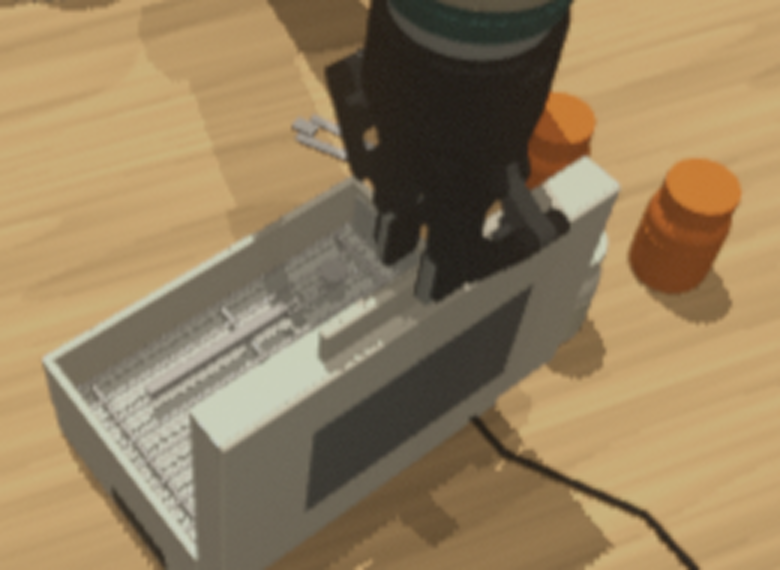

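Call:
drive_tool:
  targets: [-1.5,0,0,0,-4.7,0,0.25,-1.5,0,0,0,-4.7,0,0.25,-1.5,0,0,0,-4.7,0,0.25,-1.5,0,0,0,-4.7,0,0.25,-1.5,0,0,0,-4.7,0,0.25,-1.5,0,0,0,-4.7,0,0.25]

```text
clock: 5.6
position: [0.6472, 0.0266, 0.2733]
ee_rot: [0.047, 0.599, 0.797, 0.063]
contact_force: [1.3, 0.2, 0.1]
width: 0.0213
```

```bash
cat >> look.py <<'E'
tz=np.array([X,Y,Z])@M[:,2]; g=np.arctan2(-tz[2],tz[0]); p=(s["position"]-Hg); px,pz=p@X,p@Z
print("gripper angle",round(g,4),"r,h at it",round(-np.cos(g)*px+np.sin(g)*pz,4),round(np.sin(g)*px+np.cos(g)*pz,4))
E
python3 look.py d 200 120 260 190
cat > kin.py <<'E'
import numpy as np
from scipy.optimize import least_squares
from scipy.spatial.transform import Rotation as R
from h import *
D=[([1.01300824,.276592271,1.50611821,0,1.36068606,-.121],[0.24297175,0.52057309,0.2304472],None),
([.501728616,.188108514,1.31076722,0,1.64325372,.221],[0.44171495,0.32152723,0.36090776],None),
([-.0351706,.491292419,.865945276,-.0013,1.78762965,-.311],[0.72219077,0.04356668,0.35774341],None)]
D+= [eval(l) for l in open("log.txt")]
def fk(q,v):
    L1,L2,ph,h0,L3,a0,a5,d=v
    Rz=lambda a:R.from_euler('z',a); Ry=lambda a:R.from_euler('y',a)
    A=Rz(q[0]); p=A.apply([a0,d,h0]); A=A*Ry(q[1]); p=p+A.apply([0,0,L1])
    A=A*Ry(q[2]); p=p+A.apply([L2*np.sin(ph),0,L2*np.cos(ph)]); A=A*Rz(q[3])*Ry(q[4])
    p=p+A.apply([a5,0,L3]); A=A*Rz(q[5]); return p,A
def res(w,mask):
    v=np.zeros(8); v[mask]=w
    return np.concatenate([fk(q,v)[0]-p for q,p,_ in D])
def fit(mask):
    v0=np.array([.4,.35,0,.2,.3,0,0,.069])
    s=least_squares(res,v0[mask],args=(mask,)); v=np.zeros(8);v[mask]=s.x; return v,abs(s.fun).max(),s
if __name__=="__main__":
    for m in([0,1,2,3,4,7],[0,1,2,3,4,5,7],[0,1,2,3,4,6,7]):
        v,e,s=fit(m);print(np.round(v,4),e)
    q,p,o=D[-1]; A=fk(q,v)[1].as_matrix(); w,x,y,z=o
    print(np.round(A.T@R.from_quat([x,y,z,w]).as_matrix(),3))
E
python3 kin.py
```

```text
{'clock': np.float64(5.6), 'qpos': array([-0.0993,  0.2846,  1.4   ,  0.0603,  1.311 , -0.3911]), 'position': array([0.6472, 0.0266, 0.2733]), 'ee_rot': array([0.0473, 0.5995, 0.7965, 0.0629]), 'contact_force': array([1.3333, 0.1556, 0.0878]), 'width': np.float64(0.0213)}
XYZ from hinge [-0.0215  0.0019  0.1763]
tool axes in box frame (cols x,y,z)
 [[-0.     0.988  0.157]
 [ 1.     0.     0.   ]
 [ 0.     0.157 -0.988]]
gripper angle 1.4133 r,h at it 0.1775 0.0065
[0.6297 0.4254 0.1425 0.1368 0.3645 0.     0.     0.0694] 4.5405453494462567e-05
[0.6297 0.4254 0.1425 0.1368 0.3645 0.     0.     0.0694] 4.529207065528951e-05
[ 0.6297  0.4254  0.1425  0.1368  0.3645  0.     -0.      0.0694] 4.521375302246611e-05
[[ 0. -1. -0.]
 [ 1.  0.  0.]
 [-0. -0.  1.]]
```

View pics/d.png

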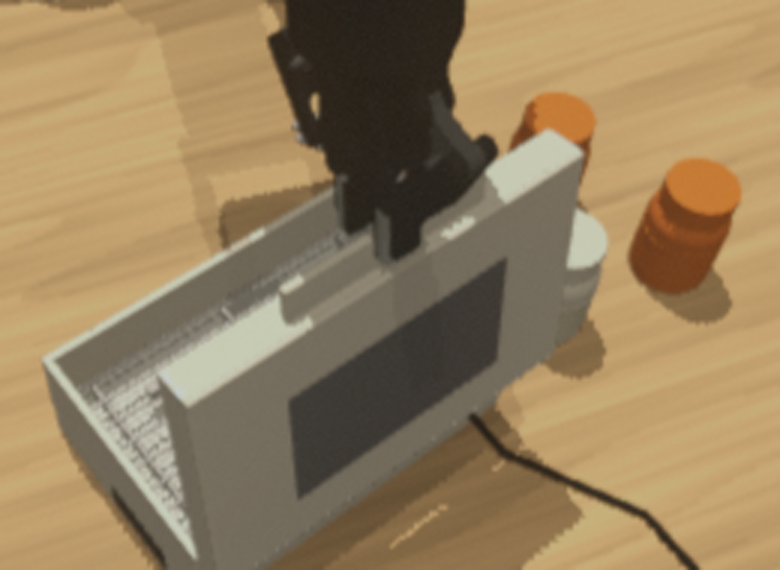

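```bash
cat > ik.py <<'E'
from kin import *
v,e,_=fit([0,1,2,3,4,7])
off=R.from_euler('z',90,degrees=True)
lo=np.array([-2.89,-.75,.22,-1.18,.11,-2.7]);hi=np.array([2.89,2.08,2.7,4.32,2.71,2.7])
def pose(g,az=0):
    z=np.cos(g)*X-np.sin(g)*Z; y=np.sin(g)*X+np.cos(g)*Z
    return R.from_euler('z',az)*R.from_matrix(np.column_stack([Y,y,z]))
def ik(P,A,q0):
    def f(q):
        p,B=fk(q,v); return np.concatenate([(p-P)*10,(A.inv()*(B*off)).as_rotvec()])
    s=least_squares(f,np.clip(q0,lo+1e-6,hi-1e-6),bounds=(lo,hi)); return s.x,abs(s.fun).max()
E
python3 - <<'E'
from ik import *
q0=np.array(D[-1][0])
w=.0213
for az in(0,-.25):
  print("az",az)
  for gmin in(0.3,.5,.7,.9):
    q=q0.copy()
    for th in np.arange(1.4,-.01,-.2):
        g=max(th,gmin)
        # lip edge rests on front finger inner face, tip s beyond edge
        s=.010
        E=lid(th,.194,.012,0)
        A=pose(g,az*(1-th/1.4)); M=A.as_matrix()
        P=E+M[:,2]*(s+.004)+M[:,1]*w/2
        q,e=ik(P,A,q)
        print(gmin,round(th,2),np.round(q,2),"err",round(e,4), "wrist",np.round(P-M[:,2]*.3645,2))
E
```

```text
az 0
0.3 1.4 [-0.1   0.3   1.37  0.06  1.31 -0.39] err 0.0 wrist [0.6  0.01 0.64]
0.3 1.2 [-0.18  0.15  1.63  0.19  1.03 -0.52] err 0.0 wrist [ 0.5  -0.02  0.61]
0.3 1.0 [-0.28  0.04  1.88  0.42  0.78 -0.8 ] err 0.0 wrist [ 0.4  -0.05  0.57]
0.3 0.8 [-0.43 -0.02  2.12  0.9   0.61 -1.36] err 0.0 wrist [ 0.32 -0.07  0.5 ]
0.3 0.6 [-0.61  0.01  2.36  1.53  0.7  -2.13] err 0.0 wrist [ 0.25 -0.09  0.42]
0.3 0.4 [-0.8   0.18  2.57  1.83  0.99 -2.7 ] err 0.0387 wrist [ 0.19 -0.11  0.33]
0.3 0.2 [-0.87  0.26  2.58  1.74  1.01 -2.7 ] err 0.1814 wrist [ 0.17 -0.11  0.26]
0.3 0.0 [-0.86  0.33  2.57  1.71  0.97 -2.7 ] err 0.2527 wrist [ 0.16 -0.11  0.22]
0.5 1.4 [-0.1   0.3   1.37  0.06  1.31 -0.39] err 0.0 wrist [0.6  0.01 0.64]
0.5 1.2 [-0.18  0.15  1.63  0.19  1.03 -0.52] err 0.0 wrist [ 0.5  -0.02  0.61]
0.5 1.0 [-0.28  0.04  1.88  0.42  0.78 -0.8 ] err 0.0 wrist [ 0.4  -0.05  0.57]
0.5 0.8 [-0.43 -0.02  2.12  0.9   0.61 -1.36] err 0.0 wrist [ 0.32 -0.07  0.5 ]
0.5 0.6 [-0.61  0.01  2.36  1.53  0.7  -2.13] err 0.0 wrist [ 0.25 -0.09  0.42]
0.5 0.4 [-0.75  0.13  2.53  1.8   0.88 -2.6 ] err 0.
[... 3345 characters left out ...]
6  2.56  2.29  0.52 -2.7 ] err 0.0204 wrist [ 0.22 -0.03  0.34]
0.9 1.4 [-0.1   0.3   1.37  0.06  1.31 -0.39] err 0.0 wrist [0.6  0.01 0.64]
0.9 1.2 [-0.17  0.15  1.63  0.17  1.03 -0.48] err 0.0 wrist [ 0.5  -0.01  0.61]
0.9 1.0 [-0.26  0.03  1.88  0.37  0.74 -0.67] err 0.0 wrist [ 0.4  -0.03  0.57]
0.9 0.8 [-0.32 -0.02  2.05  0.57  0.58 -0.89] err 0.0 wrist [ 0.34 -0.04  0.53]
0.9 0.6 [-0.35 -0.03  2.15  0.64  0.51 -0.97] err 0.0 wrist [ 0.31 -0.04  0.5 ]
0.9 0.4 [-0.37 -0.02  2.24  0.77  0.42 -1.1 ] err 0.0 wrist [ 0.29 -0.04  0.46]
0.9 0.2 [-0.37  0.02  2.32  1.01  0.32 -1.34] err 0.0 wrist [ 0.28 -0.03  0.43]
0.9 0.0 [-0.36  0.1   2.4   1.53  0.24 -1.84] err 0.0 wrist [ 0.27 -0.03  0.39]
```

Call:
drive_tool:
  targets: [-1.5,0,0,0,-4.7,-0.4,0.25,-1.5,0,0,0,-4.7,-0.4,0.25,-1.5,0,0,0,-4.7,-0.4,0.25,-1.5,0,0,0,-4.7,-0.4,0.25,-1.5,0,0,0,-4.7,-0.4,0.25,-1.5,0,0,0,-4.7,-0.4,0.25,0,0,0,0,0,0,0.25,0,0,0,0,0,0,0.25]

```text
clock: 6.65
position: [0.621, 0.0188, 0.2698]
ee_rot: [0.094, 0.594, 0.789, 0.125]
contact_force: [1.2, 0.0, -0.7]
width: 0.0213
```

```bash
python3 look.py e 200 120 260 190; python3 -c "from rig import *;print(get_state()['moment'])"
```

```text
{'clock': np.float64(6.65), 'qpos': array([-0.1599,  0.1701,  1.5961,  0.1489,  1.0935, -0.49  ]), 'position': array([0.621 , 0.0188, 0.2698]), 'ee_rot': array([0.0943, 0.5939, 0.7891, 0.1252]), 'contact_force': array([ 1.1717,  0.0386, -0.7324]), 'width': np.float64(0.0213)}
XYZ from hinge [-0.0489  0.0017  0.1728]
tool axes in box frame (cols x,y,z)
 [[-0.     0.951  0.31 ]
 [ 1.     0.    -0.   ]
 [-0.     0.31  -0.951]]
gripper angle 1.256 r,h at it 0.1795 0.007
[-0.00984065  0.15918187  0.00538972]
```

View pics/e.png

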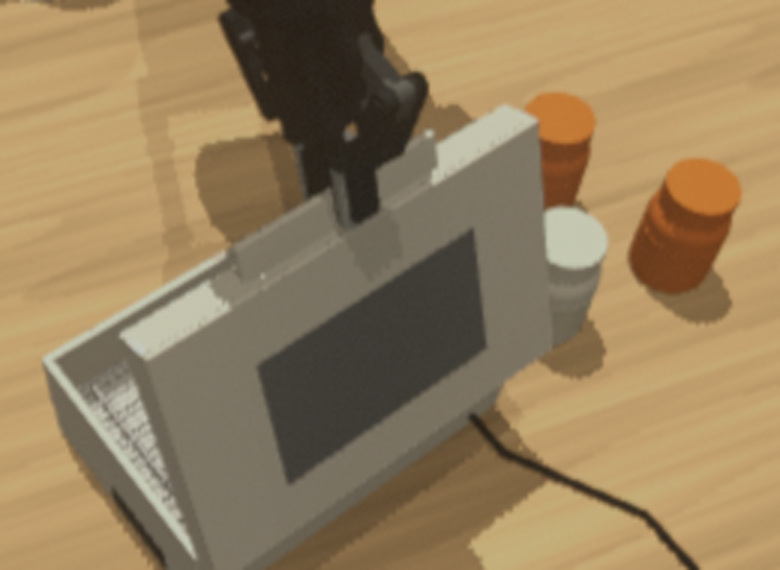

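```bash
cat > ang.py <<'E'
from h import *
import sys
# args: u v r h y  (full-image pixel) -> lid angle
def ang(u,v,r,h,y):
    o,d=ray("scene",u,v);t=(y-(o-Hg)@Y)/(d@Y);p=o+t*d-Hg
    a,b=p@X,p@Z
    return np.arctan2(b,-a)-np.arctan2(h,r), np.hypot(a,b)-np.hypot(r,h)
E
python3 - <<'E'
from ang import *
f=lambda u,v,x=200,y=120,s=3:(u/s+x-.5,v/s+y-.5)
for (u,v),a in(((503,107),(.172,0,.13)),((540,123),(.172,.027,.13)),((150,360),(.172,.027,-.13)),((122,335),(.172,0,-.13))): print(ang(*f(u,v),*a))
print("check open"); 
for (u,v),a in(((640,140),(.172,0,.13)),((672,172),(.172,.027,.13)),((290,440),(.172,.027,-.13))): print(ang(*f(u,v,190,140,2.9),*a))
E
```

```text
(np.float64(1.2021476305403214), np.float64(-0.0018066882475514245))
(np.float64(1.2121238992147523), np.float64(-0.00185203082065033))
(np.float64(1.2483535696030397), np.float64(0.005844681297925952))
(np.float64(1.2561594311976731), np.float64(0.00466570597017571))
check open
(np.float64(1.7730311860880787), np.float64(-0.0025234588338155783))
(np.float64(1.757932089335893), np.float64(-0.001159301211227981))
(np.float64(1.7670863706790818), np.float64(0.006435538703723459))
```

Call:
drive_tool:
  targets: [0,0,0,0,0,0,0.25,0,0,0,0,0,0,0.25,0,0,0,0,0,0,0.25,0,0,0,0,0,0,0.25,0,0,0,0,0,0,0.25,0,0,0,0,0,0,0.25]

```text
clock: 7.45
position: [0.6207, 0.0189, 0.2695]
ee_rot: [0.094, 0.594, 0.789, 0.125]
contact_force: [-0.8, -0.1, -0.3]
width: 0.0212
```

```bash
python3 look.py f 200 120 260 190; python3 -c "from rig import *;print(get_state()['moment'])"
```

```text
{'clock': np.float64(7.45), 'qpos': array([-0.1598,  0.1702,  1.5965,  0.1489,  1.0937, -0.4901]), 'position': array([0.6207, 0.0189, 0.2695]), 'ee_rot': array([0.094 , 0.5939, 0.7892, 0.125 ]), 'contact_force': array([-0.7857, -0.0796, -0.308 ]), 'width': np.float64(0.0212)}
XYZ from hinge [-0.0491  0.0019  0.1725]
tool axes in box frame (cols x,y,z)
 [[-0.001  0.951  0.309]
 [ 1.     0.     0.   ]
 [ 0.     0.309 -0.951]]
gripper angle 1.2567 r,h at it 0.1793 0.0066
[-0.06801676  0.1282468  -0.03513724]
```

View pics/f.png

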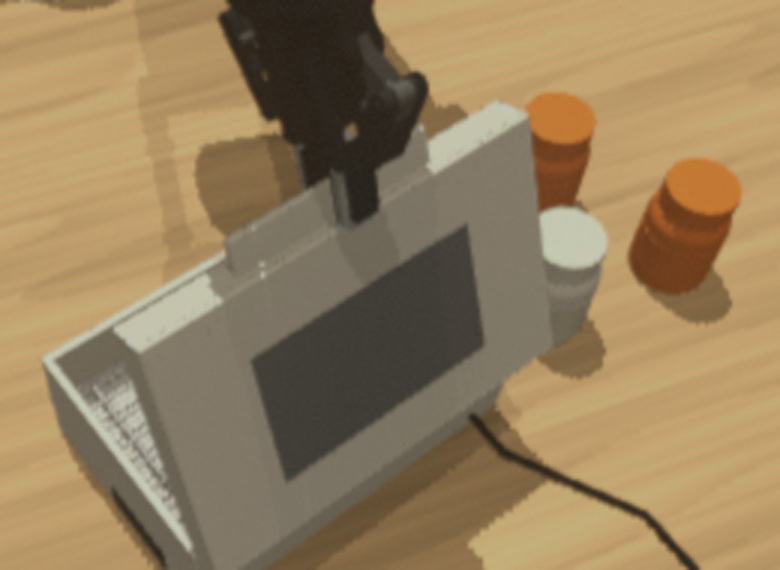

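```bash
cat > plan.py <<'E'
from ik import *
from rig import get_state
import sys
def gof(th): return max(th+.085,.85) if th>.9 else (.985-(.985-.85)*min(1,(.9-th)/.5) if th>.4 else .85)
def wof(th): return .0213+ (0.050-.0213)*np.clip((.85-th)/.45,0,1)
def sof(th): return .011-.002*np.clip((1.1-th)/.3,0,1)
def target(th,dz=0,dx=0):
    g,w,s=gof(th),wof(th),sof(th);A=pose(g);M=A.as_matrix()
    E=lid(th,.194,.012,0)
    return E+M[:,2]*(s+.16*w)+M[:,1]*w/2+.0018*Y, A, w, s
if __name__=="__main__":
    st=get_state();P=st["position"];w,x,y,z=st["ee_rot"];A=R.from_quat([x,y,z,w]);q=st["qpos"]
    t0,t1,n=float(sys.argv[1]),float(sys.argv[2]),int(sys.argv[3])
    Pt,At,_,_=target(t0); print("offset of plan start in tool mm",np.round(A.inv().apply(Pt-P)*1e3,1),"deg",np.round((A.inv()*At).as_rotvec(degrees=True),1))
    for th in np.linspace(t0,t1,n+1)[1:]:
        Pt,At,wt,s=target(th)
        d=A.inv().apply(Pt-P)*1e3;r=(A.inv()*At).as_rotvec(degrees=True)
        d,r=np.round(d,1),np.round(r,1)
        P=P+A.apply(d/1e3);A=A*R.from_rotvec(r,degrees=True)
        q2,e=ik(P,A,q);print(round(th,3),r,d,round(wt/.085,2),"dq/s",round(abs(q2-q).max()*8,2),"e",round(e,4));q=q2
    print(np.round(q,2))
E
python3 plan.py 1.17 0.87 12
```

```text
offset of plan start in tool mm [-0.1 -0.8 -0.7] deg [-0.1 -0.   0. ]
1.145 [-1.5 -0.   0. ] [-0.1 -5.3 -0.7] 0.25 dq/s 0.28 e 0.0
1.12 [-1.5 -0.   0. ] [ 0.  -4.5 -0.1] 0.25 dq/s 0.29 e 0.0
1.095 [-1.4 -0.   0. ] [ 0.  -4.5 -0.2] 0.25 dq/s 0.27 e 0.0
1.07 [-1.4 -0.   0. ] [ 0.  -4.5 -0.2] 0.25 dq/s 0.26 e 0.0
1.045 [-1.5 -0.   0. ] [ 0.  -4.5 -0.3] 0.25 dq/s 0.27 e 0.0
1.02 [-1.4 -0.   0. ] [ 0.  -4.5 -0.3] 0.25 dq/s 0.26 e 0.0
0.995 [-1.4 -0.   0. ] [ 0.  -4.5 -0.2] 0.25 dq/s 0.29 e 0.0
0.97 [-1.5 -0.   0. ] [ 0.  -4.6 -0.3] 0.25 dq/s 0.34 e 0.0
0.945 [-1.4 -0.   0. ] [ 0.  -4.5 -0.3] 0.25 dq/s 0.35 e 0.0
0.92 [-1.4 -0.   0. ] [ 0.  -4.5 -0.2] 0.25 dq/s 0.38 e 0.0
0.895 [-1.2 -0.   0. ] [ 0.  -4.6 -0.2] 0.25 dq/s 0.37 e 0.0
0.87 [-0.4 -0.   0. ] [ 0.  -4.8 -0.1] 0.25 dq/s 0.2 e 0.0
[-0.32  0.01  1.95  0.49  0.74 -0.89]
```

Call:
drive_tool:
  targets: [-1.5,0,0,0,-4.7,-0.5,0.25,-1.5,0,0,0,-4.5,-0.2,0.25,-1.4,0,0,0,-4.5,-0.2,0.25,-1.4,0,0,0,-4.5,-0.2,0.25,-1.5,0,0,0,-4.5,-0.3,0.25,-1.4,0,0,0,-4.5,-0.3,0.25,-1.4,0,0,0,-4.5,-0.3,0.25,-1.5,0,0,0,-4.6,-0.3,0.25,-1.4,0,0,0,-4.5,-0.3,0.25,-1.4,0,0,0,-4.5,-0.3,0.25,-1.2,0,0,0,-4.6,-0.2,0.25,-0.4,0,0,0,-4.8,-0.1,0.25]

```text
clock: 9.0
position: [0.5717, 0.0048, 0.2481]
ee_rot: [0.176, 0.575, 0.764, 0.234]
contact_force: [-0.4, 0.5, -0.3]
width: 0.0212
```

```bash
python3 look.py g 200 120 260 190; python3 plan.py 0.87 0.57 12
```

```text
{'clock': np.float64(9.0), 'qpos': array([-0.3205,  0.0103,  1.9511,  0.4915,  0.7344, -0.8945]), 'position': array([0.5717, 0.0048, 0.2481]), 'ee_rot': array([0.1758, 0.5752, 0.7639, 0.2337]), 'contact_force': array([-0.3805,  0.5422, -0.2707]), 'width': np.float64(0.0212)}
XYZ from hinge [-0.1001  0.0019  0.1511]
tool axes in box frame (cols x,y,z)
 [[-0.     0.829  0.559]
 [ 1.    -0.     0.   ]
 [ 0.     0.559 -0.829]]
gripper angle 0.9772 r,h at it 0.1813 0.0016
offset of plan start in tool mm [-0.3  1.2 -0.2] deg [-0.1 -0.   0. ]
0.845 [-0.5 -0.   0. ] [-0.3 -3.4 -0.1] 0.25 dq/s 0.21 e 0.0
0.82 [-0.4 -0.   0. ] [-0.  -4.   0.4] 0.27 dq/s 0.2 e 0.0
0.795 [-0.4 -0.   0. ] [-0.  -3.9  0.5] 0.29 dq/s 0.2 e 0.0
0.77 [-0.3 -0.   0. ] [-0.  -4.   0.7] 0.31 dq/s 0.18 e 0.0
0.745 [-0.4 -0.  -0. ] [-0.  -3.9  0.8] 0.33 dq/s 0.22 e 0.0
0.72 [-0.4 -0.  -0. ] [-0.  -3.9  0.9] 0.35 dq/s 0.23 e 0.0
0.695 [-0.4 -0.  -0. ] [-0.  -3.9  1. ] 0.37 dq/s 0.24 e 0.0
0.67 [-0.4 -0.  -0. ] [-0.  -3.9  1. ] 0.39 dq/s 0.25 e 0.0
0.645 [-0.4 -0.  -0. ] [-0.  -3.9  1.1] 0.4 dq/s 0.26 e 0.0
0.62 [-0.4 -0.  -0. ] [-0.  -3.8  1.2] 0.42 dq/s 0.26 e 0.0
0.595 [-0.3 -0.  -0. ] [-0.  -3.8  1.3] 0.44 dq/s 0.24 e 0.0
0.57 [-0.4 -0.  -0. ] [-0.  -3.8  1.4] 0.46 dq/s 0.28 e 0.0
[-0.42 -0.01  2.13  0.76  0.62 -1.24]
```

View pics/g.png

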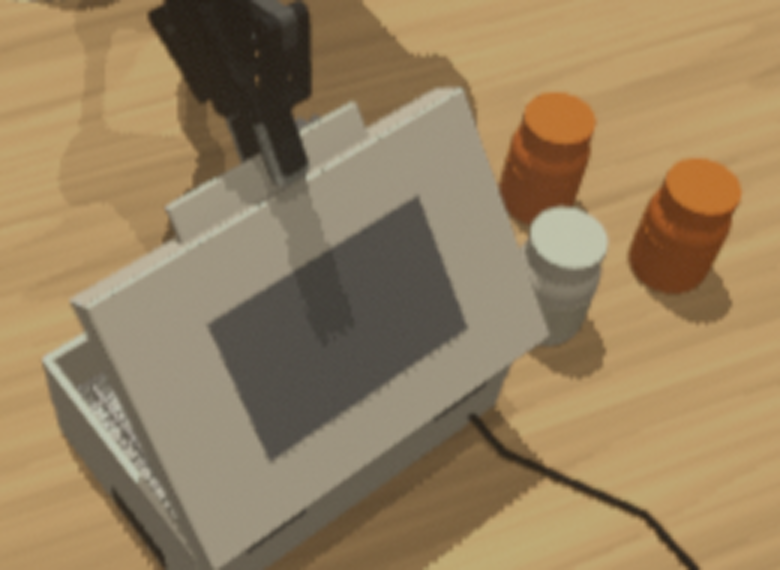

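```bash
python3 - <<'E'
from ang import *
f=lambda u,v,x=200,y=120,s=3:(u/s+x-.5,v/s+y-.5)
print("f:");
for (u,v),a in(((529,116),(.172,.027,.13)),((143,352),(.172,.027,-.13))): print(ang(*f(u,v),*a))
print("g:");
for (u,v),a in(((462,90),(.172,.027,.13)),((92,305),(.172,.027,-.13)),((354,103),(.194,.018,.065)),((170,205),(.194,.015,-.065))): print(ang(*f(u,v),*a))
E
```

```text
f:
(np.float64(1.1641962393907752), np.float64(-0.0014311641827585986))
(np.float64(1.215766878239472), np.float64(0.006370859182635913))
g:
(np.float64(0.8511342753460021), np.float64(-0.0007812262001150316))
(np.float64(0.9402391556285701), np.float64(0.006513430393898512))
(np.float64(0.8492876579248998), np.float64(-0.0004120062370451816))
(np.float64(0.914444167976606), np.float64(0.003747432952457358))
```

Call:
drive_tool:
  targets: [-0.5,0,0,-0.3,-3.5,0,0.25,-0.4,0,0,0,-4,0.4,0.27,-0.4,0,0,0,-3.9,0.5,0.29,-0.4,0,0,0,-4,0.7,0.31,-0.4,0,0,0,-3.9,0.8,0.33,-0.4,0,0,0,-3.9,0.9,0.35,-0.4,0,0,0,-3.9,1,0.37,-0.4,0,0,0,-3.9,1,0.39,-0.4,0,0,0,-3.9,1.1,0.4,-0.4,0,0,0,-3.8,1.2,0.42,-0.3,0,0,0,-3.8,1.3,0.44,-0.4,0,0,0,-3.8,1.4,0.46]

```text
clock: 10.55
position: [0.5424, -0.004, 0.2127]
ee_rot: [0.2, 0.567, 0.754, 0.266]
contact_force: [-1.7, -0.6, 0.4]
width: 0.0391
```

```bash
python3 look.py i 200 120 260 190; python3 plan.py 0.57 0.27 12
```

```text
{'clock': np.float64(10.55), 'qpos': array([-0.4175, -0.0105,  2.1257,  0.7675,  0.6191, -1.2449]), 'position': array([ 0.5424, -0.004 ,  0.2127]), 'ee_rot': array([0.1999, 0.5671, 0.7536, 0.2656]), 'contact_force': array([-1.6705, -0.621 ,  0.4499]), 'width': np.float64(0.0391)}
XYZ from hinge [-0.1307  0.0015  0.1157]
tool axes in box frame (cols x,y,z)
 [[-0.001  0.779  0.627]
 [ 1.     0.001  0.   ]
 [-0.     0.627 -0.779]]
gripper angle 0.8931 r,h at it 0.1721 -0.0292
offset of plan start in tool mm [ 0.  -0.4 -0.6] deg [ 0.1 -0.   0. ]
0.545 [-0.3 -0.   0. ] [ 0.  -4.2  0.8] 0.48 dq/s 0.26 e 0.0
0.52 [-0.4 -0.   0. ] [ 0.  -3.7  1.6] 0.5 dq/s 0.3 e 0.0
0.495 [-0.4 -0.   0. ] [ 0.  -3.8  1.6] 0.52 dq/s 0.32 e 0.0
0.47 [-0.4 -0.   0. ] [ 0.  -3.6  1.7] 0.54 dq/s 0.32 e 0.0
0.445 [-0.3 -0.   0. ] [ 0.  -3.7  1.7] 0.55 dq/s 0.29 e 0.0
0.42 [-0.4 -0.   0. ] [ 0.  -3.6  1.9] 0.57 dq/s 0.35 e 0.0
0.395 [-0.3 -0.   0. ] [ 0.  -3.8  1.9] 0.59 dq/s 0.32 e 0.0
0.37 [-0. -0.  0.] [ 0.  -4.5  1.9] 0.59 dq/s 0.22 e 0.0
0.345 [-0. -0.  0.] [ 0.  -4.4  2. ] 0.59 dq/s 0.22 e 0.0
0.32 [-0. -0.  0.] [ 0.  -4.3  2.1] 0.59 dq/s 0.22 e 0.0
0.295 [-0. -0.  0.] [ 0.  -4.3  2.3] 0.59 dq/s 0.24 e 0.0
0.27 [-0. -0.  0.] [ 0.  -4.3  2.4] 0.59 dq/s 0.25 e 0.0
[-0.49  0.03  2.28  1.09  0.55 -1.66]
```

View pics/i.png

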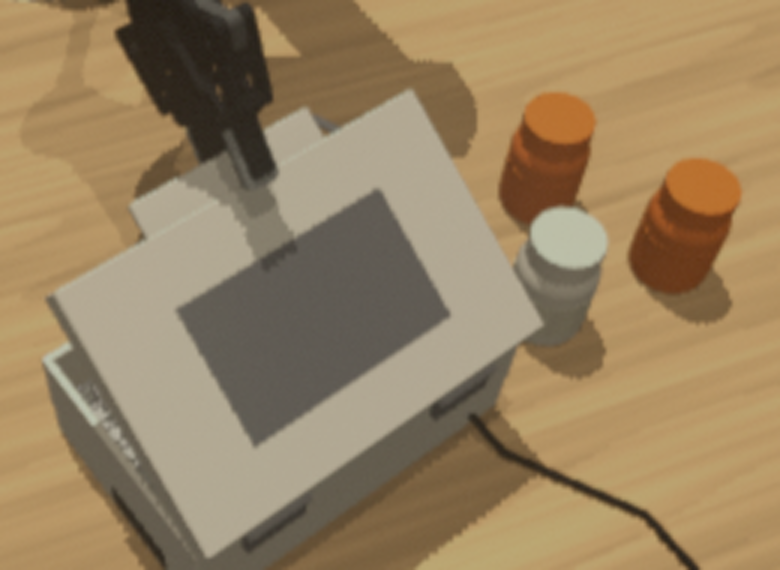

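```bash
python3 - <<'E'
from ang import *
f=lambda u,v,x=200,y=120,s=3:(u/s+x-.5,v/s+y-.5)
for (u,v),a in(((411,92),(.172,.027,.13)),((55,298),(.172,.027,-.13)),((310,109),(.194,.018,.065)),((132,205),(.194,.018,-.065))): print(ang(*f(u,v),*a))
# rear finger tip inner/outer corners at tool's -y(box) side: predicted pixel
from rig import get_state
from scipy.spatial.transform import Rotation as R
s=get_state();w,x,y,z=s["ee_rot"];M=R.from_quat([x,y,z,w])
for c in(0,.006,.010): print(c,[np.round((proj("scene",s["position"]+M.apply([xx,.0196,-c]))-[199.5,119.5])*3) for xx in(-.011,.011)])
E
```

```text
(np.float64(0.5512927234078152), np.float64(-0.0008884127615188531))
(np.float64(0.5768127291312991), np.float64(-0.0026523053415135056))
(np.float64(0.5811295439810624), np.float64(-0.0011076661457475878))
(np.float64(0.6100047319980785), np.float64(0.0001903964874687969))
0 [array([247., 195.]), array([277., 177.])]
0.006 [array([243., 185.]), array([274., 168.])]
0.01 [array([240., 179.]), array([271., 162.])]
```

Call:
drive_tool:
  targets: [-0.3,0,0,0,-4,0.8,0.48,-0.4,0,0,0,-3.8,1.5,0.5,-0.4,0,0,0,-3.8,1.6,0.52,-0.4,0,0,0,-3.6,1.7,0.54,-0.3,0,0,0,-3.7,1.7,0.55,-0.4,0,0,0,-3.6,1.8,0.57,-0.3,0,0,0,-3.8,1.9,0.59,0,0,0,0,-4.4,1.9,0.59,0,0,0,0,-4.4,2,0.59,0,0,0,0,-4.3,2.1,0.59,0,0,0,0,-4.3,2.3,0.59,0,0,0,0,-4.3,2.4,0.59]

```text
clock: 12.1
position: [0.5209, -0.0102, 0.1649]
ee_rot: [0.212, 0.563, 0.748, 0.282]
contact_force: [-2.0, -0.1, -0.6]
width: 0.0502
```

```bash
python3 look.py j 180 120 260 190; python3 plan.py 0.27 0.06 11
```

```text
{'clock': np.float64(12.1), 'qpos': array([-0.4927,  0.0316,  2.2748,  1.0906,  0.5463, -1.656 ]), 'position': array([ 0.5209, -0.0102,  0.1649]), 'ee_rot': array([0.2121, 0.5627, 0.7477, 0.2817]), 'contact_force': array([-1.9867, -0.1349, -0.6417]), 'width': np.float64(0.0502)}
XYZ from hinge [-0.1531  0.0014  0.0679]
tool axes in box frame (cols x,y,z)
 [[-0.     0.751  0.66 ]
 [ 1.     0.     0.   ]
 [-0.     0.66  -0.751]]
gripper angle 0.8501 r,h at it 0.1521 -0.0702
offset of plan start in tool mm [ 0.2 -0.4 -0. ] deg [-0.1 -0.  -0. ]
0.251 [-0.1 -0.  -0. ] [ 0.2 -3.6  1.9] 0.59 dq/s 0.26 e 0.0
0.232 [ 0. -0. -0.] [ 0.  -3.2  1.9] 0.59 dq/s 0.19 e 0.0
0.213 [ 0. -0. -0.] [ 0.  -3.1  2. ] 0.59 dq/s 0.2 e 0.0
0.194 [ 0. -0. -0.] [ 0.  -3.1  2. ] 0.59 dq/s 0.2 e 0.0
0.175 [ 0. -0. -0.] [ 0.  -3.1  2.1] 0.59 dq/s 0.21 e 0.0
0.155 [ 0. -0. -0.] [ 0.  -3.   2.2] 0.59 dq/s 0.21 e 0.0
0.136 [ 0. -0. -0.] [ 0.  -3.   2.2] 0.59 dq/s 0.22 e 0.0
0.117 [ 0. -0. -0.] [ 0.  -2.9  2.3] 0.59 dq/s 0.22 e 0.0
0.098 [ 0. -0. -0.] [ 0.  -2.9  2.3] 0.59 dq/s 0.22 e 0.0
0.079 [ 0. -0. -0.] [ 0.  -2.8  2.4] 0.59 dq/s 0.23 e 0.0
0.06 [ 0. -0. -0.] [ 0.  -2.8  2.4] 0.59 dq/s 0.23 e 0.0
[-0.52  0.1   2.36  1.33  0.51 -1.96]
```

View pics/j.png

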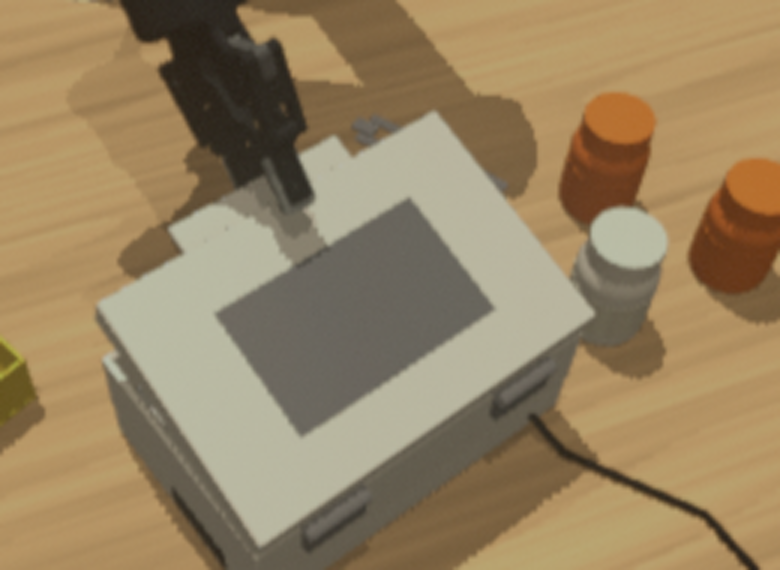

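Call:
drive_tool:
  targets: [0,0,0,0,-3.5,1.9,0.59,0,0,0,0,-3.2,1.9,0.59,0,0,0,0,-3.1,2,0.59,0,0,0,0,-3.1,2,0.59,0,0,0,0,-3.1,2.1,0.59,0,0,0,0,-3,2.2,0.59,0,0,0,0,-3,2.2,0.59,0,0,0,0,-2.9,2.3,0.59,0,0,0,0,-2.9,2.3,0.59,0,0,0,0,-2.8,2.4,0.59,0,0,0,0,-2.8,2.4,0.59]

```text
clock: 13.52
position: [0.5118, -0.0128, 0.1251]
ee_rot: [0.212, 0.563, 0.748, 0.282]
contact_force: [-3.6, -1.3, -0.6]
width: 0.0502
```

```bash
python3 look.py k 180 120 260 190; python3 plan.py 0.06 -0.04 10; python3 - <<'E'
from rig import *
import cv2
cv2.imwrite("pics/topk.png",cv2.resize(get_image("top")[100:280,180:420,::-1],None,fx=3.2,fy=3.2,interpolation=cv2.INTER_CUBIC))
E
```

```text
{'clock': np.float64(13.525), 'qpos': array([-0.5157,  0.1012,  2.3552,  1.3253,  0.5075, -1.9463]), 'position': array([ 0.5118, -0.0128,  0.1251]), 'ee_rot': array([0.212 , 0.5627, 0.7477, 0.2816]), 'contact_force': array([-3.5637, -1.2679, -0.5932]), 'width': np.float64(0.0502)}
XYZ from hinge [-0.1625  0.0014  0.0281]
tool axes in box frame (cols x,y,z)
 [[-0.     0.751  0.66 ]
 [ 1.     0.     0.   ]
 [-0.     0.66  -0.751]]
gripper angle 0.8502 r,h at it 0.1283 -0.1036
offset of plan start in tool mm [ 0.3 -0.5  0.1] deg [-0. -0. -0.]
0.05 [-0. -0. -0.] [ 0.3 -1.9  1.4] 0.59 dq/s 0.15 e 0.0
0.04 [-0. -0. -0.] [ 0.  -1.4  1.3] 0.59 dq/s 0.12 e 0.0
0.03 [-0. -0. -0.] [ 0.  -1.5  1.4] 0.59 dq/s 0.13 e 0.0
0.02 [-0. -0. -0.] [ 0.  -1.4  1.3] 0.59 dq/s 0.13 e 0.0
0.01 [-0. -0. -0.] [ 0.  -1.3  1.4] 0.59 dq/s 0.13 e 0.0
0.0 [-0. -0. -0.] [ 0.  -1.4  1.3] 0.59 dq/s 0.13 e 0.0
-0.01 [-0. -0. -0.] [ 0.  -1.4  1.4] 0.59 dq/s 0.13 e 0.0
-0.02 [-0. -0. -0.] [ 0.  -1.3  1.4] 0.59 dq/s 0.13 e 0.0
-0.03 [-0. -0. -0.] [ 0.  -1.4  1.4] 0.59 dq/s 0.13 e 0.0
-0.04 [-0. -0. -0.] [ 0.  -1.3  1.5] 0.59 dq/s 0.13 e 0.0
[-0.52  0.15  2.39  1.47  0.5  -2.11]
```

View pics/k.png

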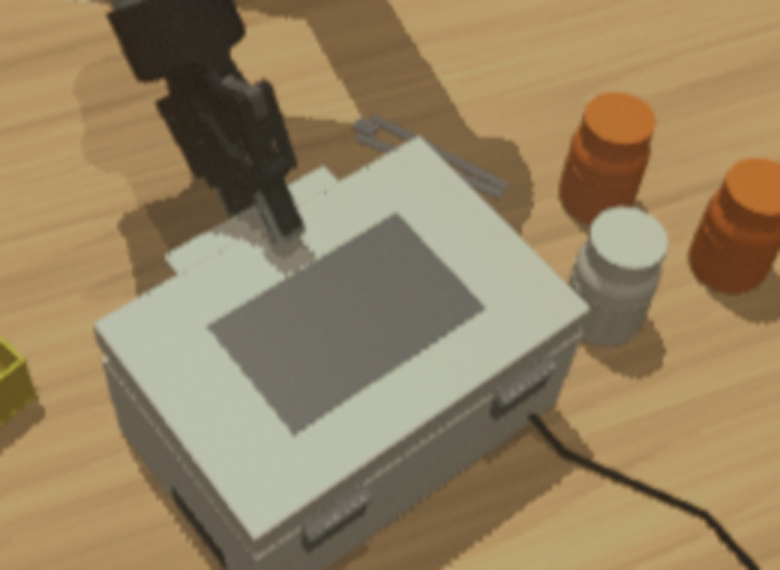

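View pics/topk.png

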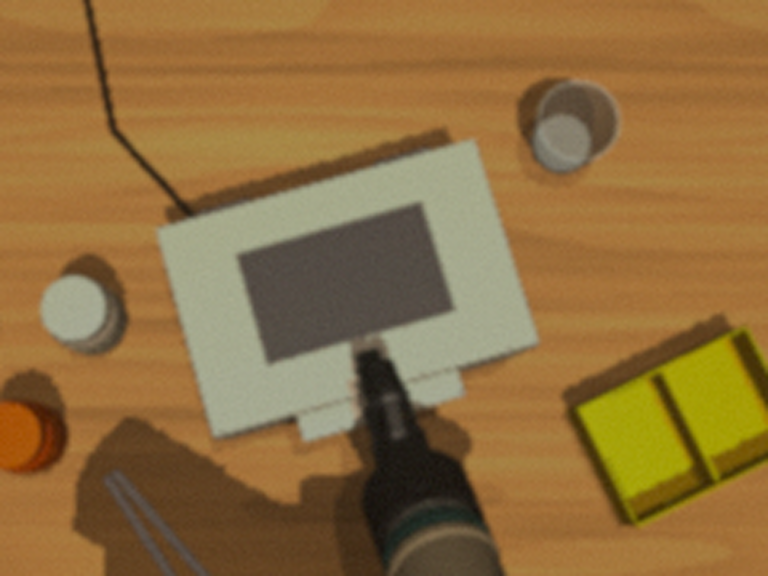

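Call:
drive_tool:
  targets: [0,0,0,0,-1,1,0.59,0,0,0,0,-1,1,0.59,0,0,0,0,-1,1,0.59,0,0,0,0,-1,1,0.59,0,0,0,0,-1,1,0.59,0,0,0,0,-1,1,0.59,0,0,0,0,-1,1,0.59,0,0,0,0,-1,1,0.59,0,0,0,0,-1,1,0.59,0,0,0,0,-1,1,0.59,0,0,0,0,0,0,0.59]

```text
clock: 15.0
position: [0.5112, -0.0129, 0.1114]
ee_rot: [0.212, 0.563, 0.748, 0.282]
contact_force: [-3.0, -0.6, -0.9]
width: 0.0504
```

```bash
python3 look.py l 180 120 260 190
```

```text
{'clock': np.float64(15.0), 'qpos': array([-0.5178,  0.1327,  2.3787,  1.4229,  0.4986, -2.0592]), 'position': array([ 0.5112, -0.0129,  0.1114]), 'ee_rot': array([0.212 , 0.5627, 0.7476, 0.282 ]), 'contact_force': array([-3.0498, -0.6144, -0.8719]), 'width': np.float64(0.0504)}
XYZ from hinge [-0.1631  0.0015  0.0144]
tool axes in box frame (cols x,y,z)
 [[-0.     0.751  0.66 ]
 [ 1.     0.     0.001]
 [ 0.     0.66  -0.751]]
gripper angle 0.8497 r,h at it 0.1185 -0.113
```

View pics/l.png

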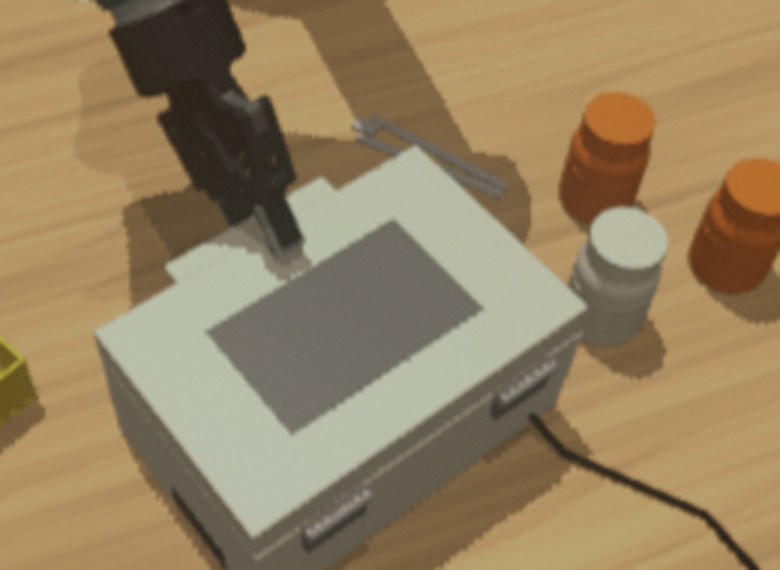

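Call:
drive_tool:
  targets: [0,0,0,0,-0.8,0.2,0.59,0,0,0,0,-0.8,0.2,0.59,0,0,0,0,-0.8,0.2,0.59,0,0,0,0,-0.8,0.2,0.59,0,0,0,0,-0.8,0.2,0.59,0,0,0,0,0,0,0.59]

```text
clock: 15.8
position: [0.5088, -0.0136, 0.1079]
ee_rot: [0.212, 0.563, 0.748, 0.282]
contact_force: [-0.6, -0.2, 0.8]
width: 0.0505
```

```bash
python3 look.py m 180 120 260 190; python3 - <<'E'
import cv2,numpy as np
a=cv2.imread("pics/scene_l.png").astype(int);b=cv2.imread("pics/scene_m.png").astype(int)
k=cv2.imread("pics/scene_k.png").astype(int)
r=(slice(200,320),slice(210,380))
print(abs(a-b)[r].mean(),abs(k-a)[r].mean(),abs(k-b)[r].mean())
E
```

```text
{'clock': np.float64(15.8), 'qpos': array([-0.5239,  0.1383,  2.388 ,  1.4455,  0.5   , -2.0909]), 'position': array([ 0.5088, -0.0136,  0.1079]), 'ee_rot': array([0.212 , 0.5627, 0.7477, 0.2819]), 'contact_force': array([-0.5971, -0.1821,  0.7854]), 'width': np.float64(0.0505)}
XYZ from hinge [-0.1656  0.0015  0.0109]
tool axes in box frame (cols x,y,z)
 [[-0.001  0.751  0.66 ]
 [ 1.     0.     0.001]
 [ 0.     0.66  -0.751]]
gripper angle 0.8499 r,h at it 0.1175 -0.1172
0.8151797385620915 3.298921568627451 3.3466176470588236
```

View pics/m.png

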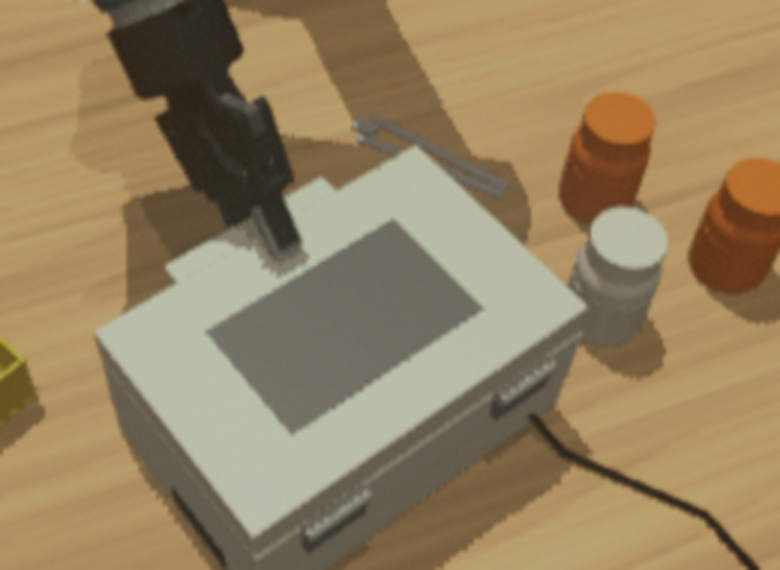

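```bash
python3 - <<'E'
from ik import *
from rig import get_state
st=get_state();P=st["position"];w,x,y,z=st["ee_rot"];A=R.from_quat([x,y,z,w]);q=st["qpos"]
for d in([0,-7.5,-6.6],)*3+([0,0,-20],)*4:
    P=P+A.apply(np.array(d)/1e3); q2,e=ik(P,A,q); print(np.round((P-Hg)@np.array([X,Y,Z]).T,3),np.round(q2,2),round(e,4),round(abs(q2-q).max(),3)); q=q2
E
```

```text
[-0.176  0.002  0.011] [-0.55  0.13  2.4   1.44  0.51 -2.1 ] 0.0 0.026
[-0.186  0.002  0.011] [-0.58  0.12  2.42  1.42  0.53 -2.12] 0.0 0.028
[-0.196  0.001  0.011] [-0.61  0.11  2.43  1.41  0.55 -2.13] 0.0 0.03
[-0.209  0.001  0.026] [-0.65  0.05  2.43  1.29  0.58 -2.03] 0.0 0.12
[-0.222  0.001  0.041] [-0.69 -0.    2.42  1.18  0.63 -1.94] 0.0 0.108
[-0.235  0.001  0.056] [-0.74 -0.06  2.4   1.09  0.69 -1.87] 0.0 0.093
[-0.248  0.001  0.071] [-0.8  -0.11  2.39  1.01  0.76 -1.81] 0.0 0.079
```

Call:
drive_tool:
  targets: [0,0,0,0,-1.5,-1.3,0.59,0,0,0,0,-2.3,-2,0.59,0,0,0,0,-3.8,-3.3,0.59,0,0,0,0,-3.8,-3.3,0.59,0,0,0,0,-3.8,-3.3,0.59,0,0,0,0,-3.8,-3.3,0.59,0,0,0,0,-3.8,-3.3,0.59,0,0,0,0,0,0,0.59]

```text
clock: 16.85
position: [0.4795, -0.0221, 0.1078]
ee_rot: [0.212, 0.563, 0.747, 0.282]
contact_force: [0.8, 0.1, 0.5]
width: 0.0506
```

```bash
python3 look.py n 150 100 290 210;python3 - <<'E'
import cv2
b=cv2.imread("pics/scene_n.png").astype(int);a=cv2.imread("pics/scene_m.png").astype(int)
r=(slice(230,320),slice(210,380));print(abs(a-b)[r].mean())
E
```

```text
{'clock': np.float64(16.85), 'qpos': array([-0.6094,  0.1049,  2.4354,  1.4119,  0.5459, -2.1324]), 'position': array([ 0.4795, -0.0221,  0.1078]), 'ee_rot': array([0.2121, 0.5629, 0.7475, 0.2818]), 'contact_force': array([0.7915, 0.0681, 0.4551]), 'width': np.float64(0.0506)}
XYZ from hinge [-0.1962  0.0014  0.0108]
tool axes in box frame (cols x,y,z)
 [[ 0.     0.751  0.66 ]
 [ 1.    -0.     0.   ]
 [ 0.     0.66  -0.751]]
gripper angle 0.85 r,h at it 0.1376 -0.1402
0.6291067538126361
```

View pics/n.png

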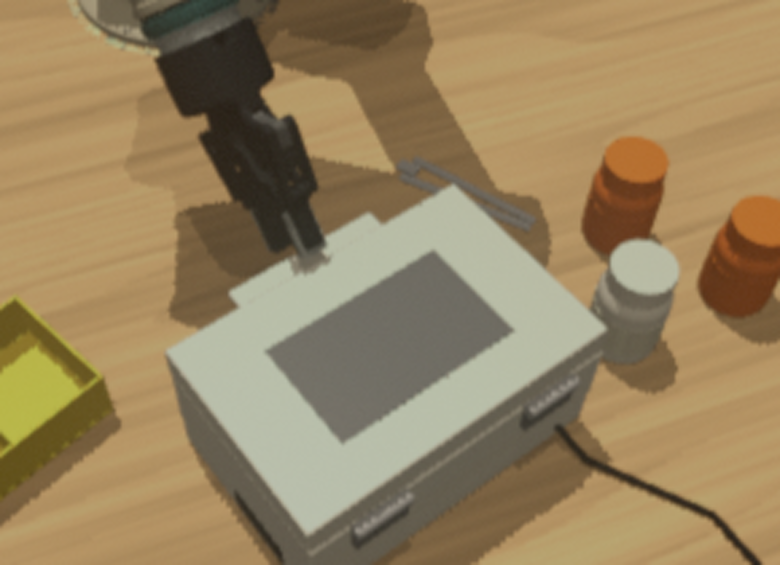

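Call:
drive_tool:
  targets: [0,0,0,0,0,-12,0.59,0,0,0,0,0,-16,0.59,0,0,0,0,0,-16,0.59,0,0,0,0,0,-16,0.59,0,0,0,0,0,-12,0.59,0,0,0,0,0,0,0.59,0,0,0,0,0,0,0.59]

```text
clock: 17.77
position: [0.4343, -0.0351, 0.1617]
ee_rot: [0.212, 0.563, 0.748, 0.282]
contact_force: [0.1, -0.3, 0.1]
width: 0.0501
```

```bash
python3 look.py o 100 60 350 260; python3 - <<'E'
from rig import *
import cv2
im=get_image("top")[:,:,::-1];cv2.imwrite("pics/topo.png",im)
cv2.imwrite("pics/topoc.png",cv2.resize(im[90:300,140:440],None,fx=2.6,fy=2.6,interpolation=cv2.INTER_CUBIC))
from ang import *
E
```

```text
{'clock': np.float64(17.775), 'qpos': array([-0.7749, -0.0855,  2.3968,  1.0426,  0.7276, -1.8322]), 'position': array([ 0.4343, -0.0351,  0.1617]), 'ee_rot': array([0.2119, 0.5627, 0.7476, 0.2819]), 'contact_force': array([ 0.0926, -0.3189,  0.1127]), 'width': np.float64(0.0501)}
XYZ from hinge [-0.2432  0.0015  0.0647]
tool axes in box frame (cols x,y,z)
 [[-0.001  0.751  0.66 ]
 [ 1.     0.     0.001]
 [ 0.     0.66  -0.751]]
gripper angle 0.8499 r,h at it 0.2091 -0.14
```

View pics/o.png

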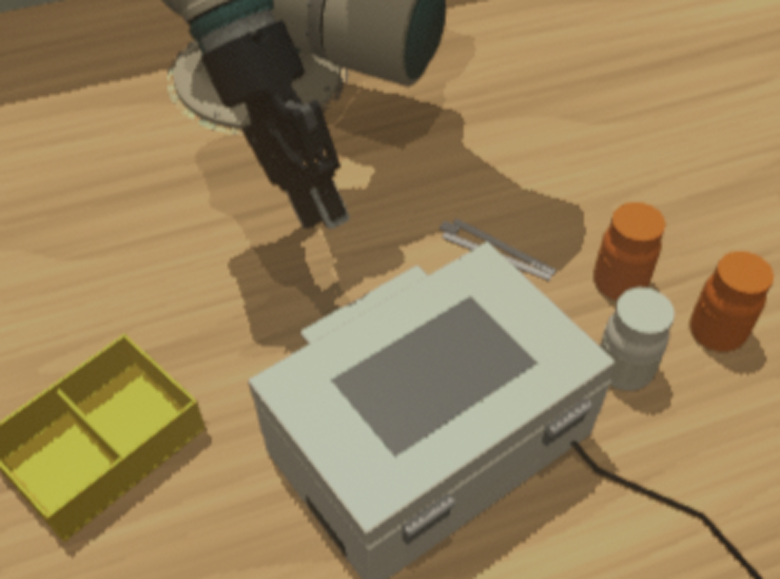

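View pics/topoc.png

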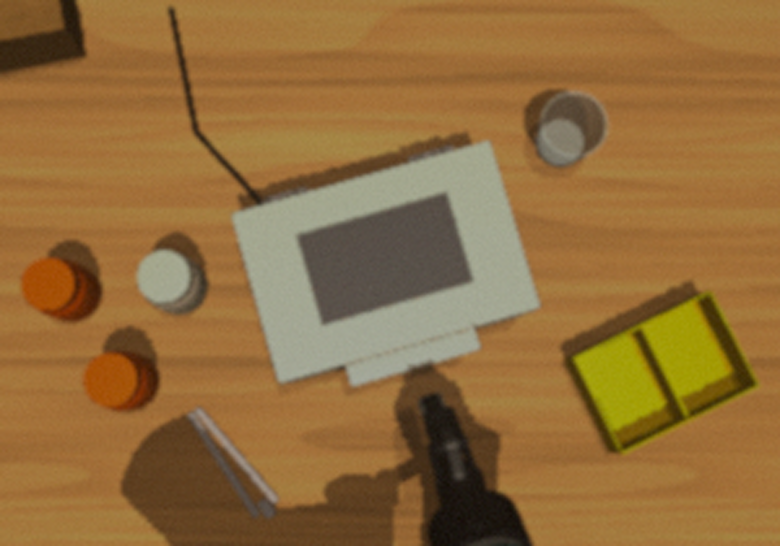

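```bash
python3 - <<'E'
from ang import *
import cv2
s=780/350
f=lambda u,v:(u/s+100-.5,v/s+60-.5)
for (u,v),a in(((487,243),(.172,.027,.13)),((251,382),(.172,.027,-.13))): print(ang(*f(u,v),*a))
a=cv2.imread("pics/top0.png").astype(int);b=cv2.imread("pics/topo.png").astype(int)
for n,(x,y) in dict(jar=(204,197),or1=(162,200),or2=(186,236),cup=(357,140),org=(394,233)).items():
    print(n,abs(a-b)[y-18:y+18,x-18:x+18].mean())
def cen(im,l,h,roi):
    x,y,w,hh=roi;m=cv2.inRange(cv2.cvtColor(im[y:y+hh,x:x+w],cv2.COLOR_BGR2HSV),l,h);M=cv2.moments(m,True);return M['m10']/M['m00'],M['m01']/M['m00']
A=cv2.imread("pics/top0.png");B=cv2.imread("pics/topo.png")
for im in(A,B): print(cen(im,(22,150,80),(35,255,255),(345,190,100,90)),cen(im,(0,0,110),(180,70,255),(185,180,38,35)),cen(im,(0,0,110),(180,60,255),(205,240,45,55)))
E
```

```text
(np.float64(-0.023679030218432123), np.float64(0.0015243703426648936))
(np.float64(0.03515263304017893), np.float64(-0.005628792595446741))
jar 3.570216049382716
or1 3.4079218106995883
or2 3.57201646090535
cup 3.378858024691358
org 3.9449588477366255
(48.38798554652213, 42.227190605239386) (17.81305637982196, 16.097922848664687) (25.043478260869566, 28.782608695652176)
(48.51828724353256, 42.32203389830509) (17.793510324483776, 16.097345132743364) (25.177083333333332, 24.65625)
```

```bash
python3 -c "
from rig import *
print(get_state()['contact_force'],get_state()['clock']);print(sign_off())"
```

```text
[ 0.58106398 -0.2190455   0.70095631] 17.875
the job is handed in; nothing more can be done
None
```

The lid is shut and the job is handed in at 17.9 s on the robot's clock; sign-off reports no verdict.

**What I did:** I placed the two fingers loosely either side of the lip, with clearance so they did not grip it. The rear fingertip tipped the lid forward from 1.78 rad past its balance point. The lid then settled about 0.08 rad onto the front finger. I lowered it on that finger at about 0.2 rad/s, slowing to about 0.06 rad/s to seat it. Then I drew the fingers away from the box and back.

**Last checks:**
- **Lid shut:** The lid's image did not change over the last few millimetres of finger travel, and the wrist force there fell from about 3 N to noise.
- **Lid angle:** The two front corners gave -0.02 and +0.035 rad, averaging about 0. They disagreed by roughly what earlier readings did, so this check is coarse.
- **Robot clear:** The fingers stand about 7 cm from the lip. The force reading was under 1 N, at noise level.
- **Objects on the counter:** In the top view the white jar and organiser are within 0.2 pixel of where they began. The cup and orange jars showed only the same small noise-level change.
- **Tweezers:** An automatic check showed a 4-pixel shift, which I put down to the arm's shadow. By eye their ends are within about 2 pixels of the start.
- **Instruments:** They are under the closed lid and could not be seen again, but nothing reached into the box.

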